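# Turn a brass-faced spacer disc over in the twisted drop guide

## Robot

A 6-joint arm with a two-finger parallel gripper is mounted at the origin on the work surface. World frame = base frame: x ahead of the robot, y to its left, z up, the work surface at z = 0. Lengths are in mm, angles in degrees, forces in N, time in s.
With the tool pointing down it reaches from about 300 to 850 mm from the base axis. Payload 4.2 kg.
Tool frame: the origin (TCP) lies midway between the tips of the shut fingers; the grasp point (between the pads) lies env.grip_depth behind it (env.grip_depth is the distance from the TCP to the grasp point, in mm); z points along the fingers, y is the direction in which the jaws open and shut (so a half turn about z gives the same grasp; the last joint's range is limited). The gripper opens to 91 mm and grips with 3 to 60 N. Pads are 32 mm wide; open, the fingers measure 118 mm over their backs; the gripper's body (76 mm by 178 mm) begins 60 mm behind the grasp point.
Start: joints at [-68.698, 18.312, 89.639, -0, 72.044, -1.146], TCP at [219.57, -531.444, 213.976] pointing down, gripper open.
Joint ranges: [-177.97, 177.97], [-48.28, 115.42], [12.27, 149.76], [-77.06, 257.06], [2.81, 150.46], [-146.56, 146.56]. Speed limits (degrees/s): [147.25, 147.25, 180, 180, 180, 180].

## Interface

Orientations are given as [roll, pitch, yaw] about the fixed x, y, z axes, in that order (R = Rz(yaw) Ry(pitch) Rx(roll)).
In Python, from workcell import env, cams, spotter gives the robot as it stands.
- The arm moves only by the tool apply_moves, never from a script. Its argument "plan" is a list of rows, each an object with "jaw": the closure, from 0 (fully open) to 1 (shut); "delta_pos": the shift along the tool's x, y, z in mm, a list of three; "spin": the turn about the tool's z in rad. In form: [{"jaw": jaw, "delta_pos": [dx, dy, dz], "spin": spin}, ...]. A call has exactly 8 rows; each row is the pose to reach, as a shift and turn from the pose measured when the call began, along the tool's axes at that moment; what a row does not reach only later rows make up. A row lasts 1/8 s, in which the tool goes at most 62.5 mm and 10.7 degrees, less where a joint would pass 70% of its speed; a pose out of reach is approached as far as the arm can. A call with a gripper value outside its range is refused whole. The fingers move at their own pace and stop on an object; "squeeze" is the grip in N (left out, the last holds). Time passes only in rows, so rows that repeat a pose let the fingers close, or fill a call up. It gives the time, the measured TCP pose, the force and the opening at its end, in the units of the state.
- env.state(): the state, without advancing time (a new reading comes with each control period).
- cams.grab_frame(name): name is "scene" or "top"; returns the picture (400x640x3 uint8, red, green, blue); there is no depth.
- cams.calibration(name): a dict with "camera_matrix" (3x3 intrinsics, pixels), "rvec" (rotation vector, rad) and "tvec" (3), from world to camera coordinates, as OpenCV has them. Camera axes: x right, y down, z forward; pixel columns grow to the right and rows downward; lengths in mm; the calibration is good to about 2 mm. A picture is of the moment at which its call begins. calibration takes no time and is no camera call.
- env.job_done(): hands the job in, once; it reports no verdict.
Trained networks look in the newest picture that a camera, given by its name, has taken for a name from the list of things; names that differ only in an ending like _2 or _b are one class to them, and where a whole thing is asked for, a point or a joint stands for the part that bears it (a point fixed in the world has none). Each returns a list of dicts, best first, with "confidence" (0 to 1); they miss things now and then, are a little off and sometimes report something else, mostly with a low value. They report only what shows in the picture. A call takes as long as a camera call.
- spotter.masks_of(camera, target): "region" (400x640 bool, what is visible of it) and "extent" ([left, top, right, bottom] in pixels, round what is visible of it).
The state is a dict: "time_s": time; "qpos": joint angles; "qvel": joint speeds; "effort": joint torques, N m; "ee_pos": TCP position; "ee_rot": TCP orientation; "force": force on the tool from outside, world axes, zero at the start; "torque": the same for the moment, N m; "gripper_width": finger opening in mm.
Only numpy, scipy, OpenCV 4.12 (cv2) and the standard library are available. Lean on these libraries where they do the work, as an engineer would, in place of code of your own. Each camera call takes 0.05 s, during which the arm holds its last target.

## Task

Take the brass-faced spacer disc out of the wooden rack and drop it, standing on edge, into the mouth of the twisted drop guide, so that it is turned half over on the way down and ends standing on edge in the catch at the bottom with its brass face towards the guide's green edge. Leave the steel-faced and the red-faced discs standing in the rack.

Things in the scene. Friction and masses are not known exactly. Their poses are not given: they have to be found in the camera images.
- disc_brass: Brass-faced knife-handle spacer: a disc 44 mm across and 10 mm thick, about 70 g. The half of its thickness on its +x side is brass, the other half dark wood. Origin: its centre; x is the disc's axis and points out of the brass face. It starts on edge (z up), in any of the rack's three pockets, brass face away from the robot within 30 degrees, its centre 32 mm above the bench.
- disc_steel: Same shape and frame, but with a pale steel face; not wanted. Stands in another pocket of the rack: a fixed wooden block 60 x 225 x 26 mm with three pockets in a row along the discs' y, 70 mm apart. Each disc stands 16 mm deep in its pocket with 1.5 mm play all round, so its upper 28 mm are free above the block.
- disc_red: Same shape and frame, but with a red face; not wanted. Stands in the remaining pocket of the rack.
- guide: Fixed twisted drop guide. Origin: bench level, middle of its green edge (nearest the robot); x points across its base, z up. Slot axis at x 80, y 0 mm. Funnel mouth: rim 263 mm up, 48 (x) by 70 mm (y); throat 28 by 47, 235 up; far lip (+x) red. Disc's flat goes along y. Slippery: let go, it falls by itself, turning half round: the face at the red lip ends facing green. Catch floor 8 mm up, 12 by 47 mm.

How it is judged (in metres and radians):
On the way:
1. the brass-faced disc is in the mouth or the upper half of the twisted slot, on edge (height (world z) of disc_brass between 0.15 and 0.282 m and x of disc_brass in the frame of guide between 0.062 and 0.098 m and y of disc_brass in the frame of guide between -0.018 and 0.018 m and angle between disc_brass's own x axis and vertical between 1 and 2.14 rad), for 0.02 s.
At the end, for the whole second after the job is handed in: The brass-faced disc rests on edge on the catch floor (centre below 36 mm, within 10 mm in x and 12 mm in y of the slot axis), upright within 15 degrees, brass to the green edge (that edge over 60 mm out on its brass side). Others within 15 mm of their starts, upright within 17 degrees (height (world z) of disc_brass below 0.036 m and x of disc_brass in the frame of guide between 0.07 and 0.09 m and y of disc_brass in the frame of guide between -0.012 and 0.012 m and x of guide in the frame of disc_brass above 0.06 m and angle between disc_brass's own x axis and vertical between 1.31 and 1.83 rad and linear speed of disc_brass below 0.03 m/s and distance of each of disc_steel, disc_red from where it was at the start of the episode below 0.015 m and angle between disc_steel's own x axis and vertical between 1.27 and 1.87 rad and angle between disc_red's own x axis and vertical between 1.27 and 1.87 rad); the robot touches nothing.
It fails at once if the steel-faced or the red-faced disc is pulled out of the rack (distance of any of disc_steel, disc_red from where it was at the start of the episode above 0.03 m).
It also fails if it takes over 38 s, if anything falls off the work surface, if the arm or the gripper's body presses on something with over 40 N, if the wrist force passes 120 N, or if a joint passes its speed limit or range.

## Working session

There is one attempt and no reset: what is moved stays moved. The work goes in short steps, Python scripts to look and compute and a tool call to move; the robot and the scene stay as the last step left them, time stands still between calls to the robot, and variables do not carry over. Pictures are saved under pics/ and viewed, and the job is handed in when it is done.

Besides the shell and the picture viewer there is one more tool, called after "Emit:" as name(argument=value, ...), one argument or row to a line, values as JSON. apply_moves: Moves the arm, as the interface text tells. Its arguments: {"type":"object","properties":{"plan":{"type":"array"},"squeeze":{"type":"number"}},"required":["plan"]}

```bash
mkdir -p pics; ls; python3 - <<'E'
from workcell import env,cams,spotter
import cv2,numpy as np
print(env.state(), env.grip_depth)
for n in("scene","top"):
    im=cams.grab_frame(n); cv2.imwrite(f"pics/{n}0.png",im[:,:,::-1]); np.save(f"{n}0.npy",im)
    c=cams.calibration(n); print(n,c)
    R=cv2.Rodrigues(np.array(c["rvec"],float))[0]; print("campos",-R.T@np.array(c["tvec"]).ravel())
    for t in("disc_brass","disc_steel","disc_red","guide"):
        for d in spotter.masks_of(n,t)[:3]:
            m=d["region"]; ys,xs=np.nonzero(m); print(n,t,d["confidence"],d["extent"],m.sum(),xs.mean(),ys.mean())
            np.save(f"m_{n}_{t}.npy",m) if d is not None else 0
E
```

```text
pics
{'time_s': 0.0, 'qpos': array([-6.86970894e+01,  1.83524633e+01,  8.97070693e+01, -2.25774200e-03,
        7.20418054e+01, -1.14627850e+00]), 'qvel': array([-0.06391977,  0.05653736, -0.06150267,  0.03846497, -0.0339336 ,
        0.04241639]), 'effort': array([ 8.92149146e-04, -4.12455654e+01, -2.31969452e+01,  7.25299213e-02,
        4.55789943e-02, -1.59571737e-04]), 'ee_pos': array([ 219.37604633, -530.96624456,  213.10752834]), 'ee_rot': array([-1.79898639e+02,  1.18818047e-04,  2.24498872e+01]), 'force': array([-0.41486611, -0.47284121, -0.22815952]), 'torque': array([-0.03989687, -0.05352624,  0.03099618]), 'gripper_width': 91.83609249625765} 18.8
scene {'camera_matrix': array([[471.02596544,   0.        , 320.79740783],
       [  0.        , 471.02596544, 199.16050633],
       [  0.        ,   0.        ,   1.        ]]), 'rvec': array([ 1.47336334,  2.06752044, -0.91132901]), 'tvec': array([ 160.38072335, -261.67510238, 1273.8762074 ])}
campos [1091.19315692  233.9523138   686.67331139]
scene disc_brass 0.85 [456.0, 266.5, 477.8, 288.9] 419 463.9713603818616 277.10501193
[... 259 characters left out ...]
 187.02183713722175
top {'camera_matrix': array([[500.02837678,   0.        , 321.09698338],
       [  0.        , 500.02837678, 194.43038693],
       [  0.        ,   0.        ,   1.        ]]), 'rvec': array([ 2.21306029, -2.00077137,  0.21405587]), 'tvec': array([-40.77125032, 497.29217295, 865.36350145])}
campos [310.27599523  -5.02755495 949.48371247]
top disc_brass 0.7 [168.0, 153.5, 192.3, 162.3] 170 180.3 155.88823529411764
top disc_steel 0.75 [204.4, 158.0, 228.2, 169.7] 183 216.4153005464481 162.63387978142077
top disc_red 0.57 [240.8, 169.2, 264.4, 178.6] 199 252.20603015075378 170.02010050251258
top guide 0.89 [439.9, 98.9, 568.7, 218.8] 7614 500.2369319674284 156.89282899921199
```

```bash
python3 - <<'E'
import cv2,numpy as np
s=cv2.imread("pics/scene0.png");t=cv2.imread("pics/top0.png")
def crop(im,x,y,w,h,f):return cv2.resize(im[y:y+h,x:x+w],None,fx=f,fy=f,interpolation=cv2.INTER_CUBIC)
cv2.imwrite("pics/s_rack.png",crop(s,350,220,160,110,5))
cv2.imwrite("pics/t_rack.png",crop(t,150,130,130,80,6))
cv2.imwrite("pics/s_g.png",crop(s,80,90,160,190,3))
cv2.imwrite("pics/t_g.png",crop(t,430,90,150,140,4))
E
```

```text
(no output)
```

View pics/scene0.png

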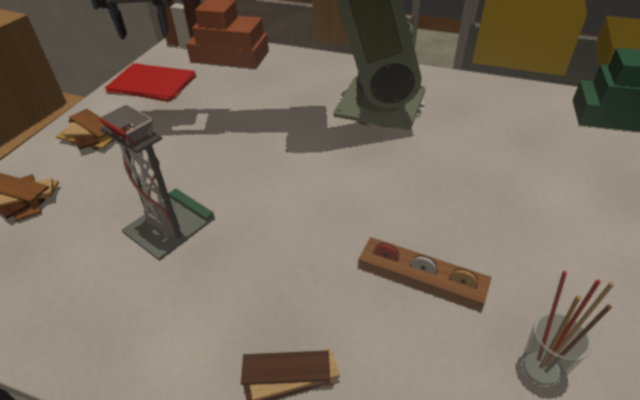

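View pics/top0.png

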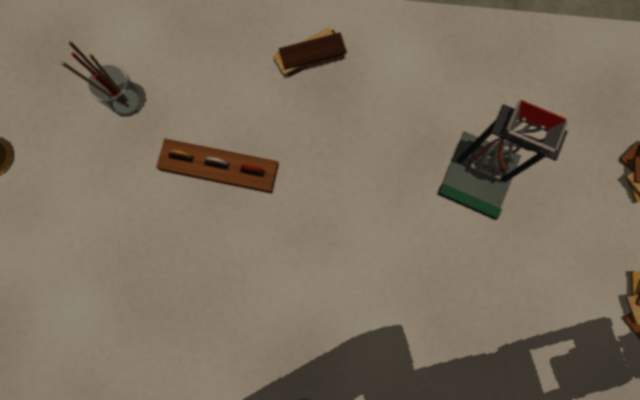

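View pics/s_rack.png

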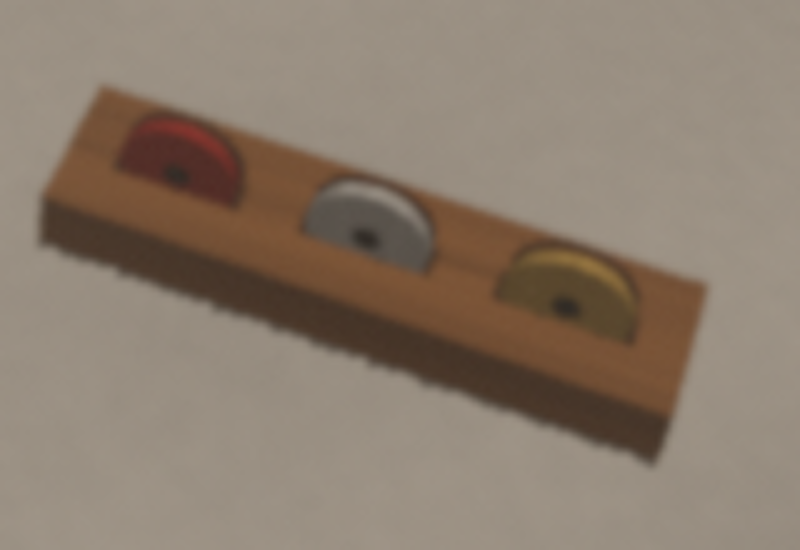

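View pics/t_rack.png

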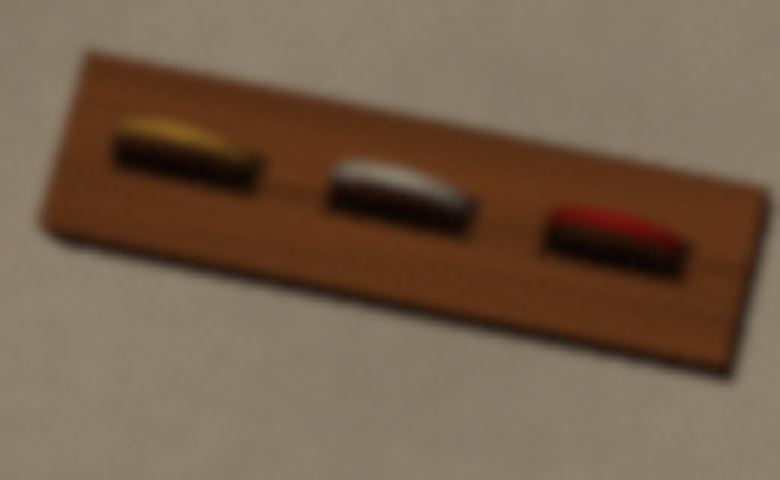

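View pics/s_g.png

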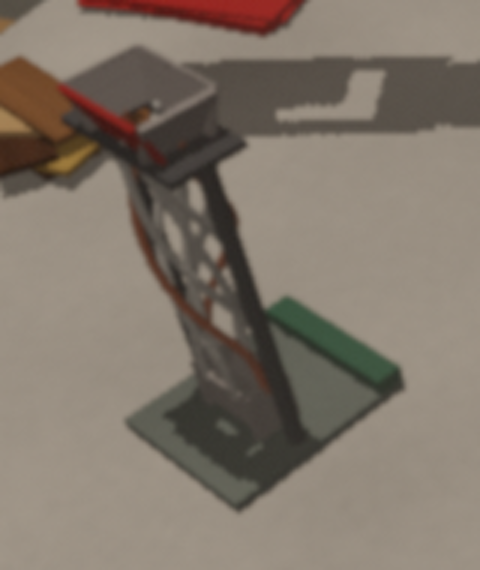

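View pics/t_g.png

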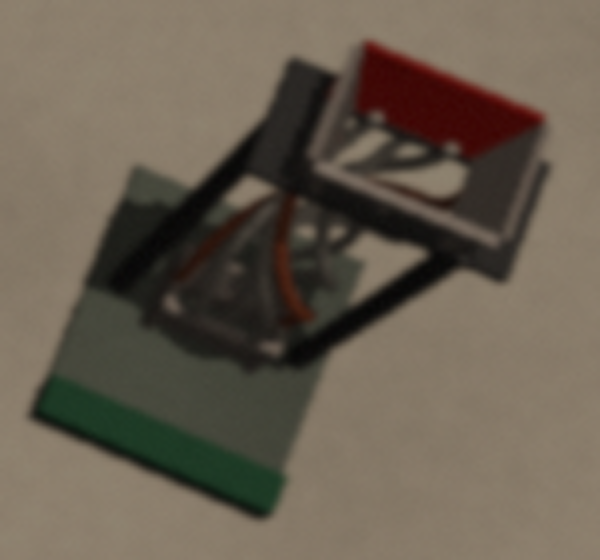

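The pictures agree with the masks: in the top view brass is the left disc (180,156), steel the middle one and red the right one. The guide's red lip is at the upper right (544,110) and its green edge is nearest the robot (470,200). Next I triangulate the corners.

```bash
cat > h.py <<'E'
from workcell import env,cams,spotter
import cv2,numpy as np
def P(n):
    c=cams.calibration(n);R=cv2.Rodrigues(np.array(c["rvec"],float))[0];K=np.array(c["camera_matrix"]);return K@np.c_[R,np.array(c["tvec"]).ravel()]
Ps,Pt=P("scene"),P("top")
def tri(t,s):
    X=cv2.triangulatePoints(Pt,Ps,np.array(t,float).reshape(2,1),np.array(s,float).reshape(2,1)).ravel();return X[:3]/X[3]
def proj(Pm,X):
    u=Pm@np.r_[X,1];return u[:2]/u[2]
def onz(Pm,uv,z):
    A=np.c_[Pm[:,0],Pm[:,1],-np.r_[uv,1.]];return np.r_[np.linalg.solve(A,-(Pm[:,2]*z+Pm[:,3]))[:2],z]
E
python3 - <<'E'
from h import *
np.set_printoptions(precision=1,suppress=True)
T=lambda x,y,o,f:(np.array([x,y])+.5)/f+np.array(o)-.5
rt=[T(*p,(150,130),6) for p in[(88,55),(768,190),(735,370),(45,230)]]
rs=[T(*p,(350,220),5) for p in[(668,413),(45,197),(103,88),(707,288)]]
print("rack");
for a,b in zip(rt,rs):print(tri(a,b),onz(Pt,a,26),onz(Ps,b,26))
gt=[T(*p,(430,90),4) for p in[(547,118),(365,42),(315,165),(498,240)]]
gs=[T(*p,(80,90),3) for p in[(62,88),(163,160),(215,92),(138,47)]]
print("rim")
for a,b in zip(gt,gs):print(tri(a,b),onz(Pt,a,263),onz(Ps,b,263))
print("green bottom edge",[onz(Pt,T(*p,(430,90),4),8) for p in[(35,412),(268,515),(285,480)]])
print("cup",onz(Pt,(122,97),0),onz(Ps,(550,350),50),onz(Ps,(545,370),0))
for n in("disc_brass","disc_steel","disc_red"):
    mt=np.load(f"m_top_{n}.npy");ms=np.load(f"m_scene_{n}.npy")
    ys,xs=np.nonzero(mt);yy,xx=np.nonzero(ms)
    # topmost rim region
    print(n,"top centroid @z52",onz(Pt,(xs.mean(),ys.mean()),52), "scene top pt", [onz(Ps,(xx[yy<=yy.min()+1].mean(),yy.min()),54)], tri((xs.mean(),ys.mean()),(xx.mean(),yy.mean())))
E
```

```text
rack
[583.4 322.4  24.5] [583.  321.9  26. ] [584.6 322.1  26. ]
[560.7 100.7  23.8] [560.5  99.1  26. ] [562.  102.5  26. ]
[501.4 105.2  21.6] [501.1 102.6  26. ] [504.6 108.4  26. ]
[525.  328.9  21.4] [524.1 325.9  26. ] [528.2 329.6  26. ]
rim
[ 601.3 -336.4  261.1] [ 601.8 -337.3  263. ] [ 603.9 -330.8  263. ]
[ 625.9 -267.7  248.6] [ 624.5 -270.9  263. ] [ 642.4 -237.7  263. ]
[ 576.3 -254.4  258.7] [ 575.2 -253.7  263. ] [ 581.6 -248.2  263. ]
[ 553.8 -320.   261.2] [ 553.6 -319.8  263. ] [ 556.2 -316.6  263. ]
green bottom edge [array([ 534.5, -214.5,    8. ]), array([ 495.5, -327.8,    8. ]), array([ 513.3, -335.5,    8. ])]
cup [669.2 430.3   0. ] [656.1 418.3  50. ] [659.3 425.8   0. ]
disc_brass top centroid @z52 [545.3 277.5  52. ] scene top pt [array([546. , 276.8,  54. ])] [549.9 284.2  34. ]
disc_steel top centroid @z52 [539.3 208.9  52. ] scene top pt [array([541.7, 207.5,  54. ])] [543.5 213.8  34.8]
disc_red top centroid @z52 [531.9 141.   52. ] scene top pt [array([532.9, 139.6,  54. ])] [536.  145.   34.6]
```

```bash
cat > ov.py <<'E'
from h import *
def disc(c,yaw,x0=0,x1=5):
    a=np.linspace(0,2*np.pi,60);y=np.radians(yaw);ax=np.array([np.cos(y),np.sin(y),0]);l=np.array([-np.sin(y),np.cos(y),0])
    pts=[np.array(c)+22*np.cos(t)*l+np.array([0,0,22*np.sin(t)])+x*ax for x in(x0,x1) for t in a]
    return [p for p in pts if p[2]>26]
E
python3 - <<'E'
from ov import *
from scipy.optimize import minimize
obs={}
for n in("disc_brass","disc_steel","disc_red"):
    for v,cam in(("top",0),("scene",1)):
        obs[n,cam]=np.load(f"m_{v}_{n}.npy")
def render(Pm,c,yaw,x0,x1):
    S=8;m=np.zeros((400*1,640),np.float32)
    p=np.array([proj(Pm,q) for q in disc(c,yaw,x0,x1)]);h=cv2.convexHull(p.astype(np.float32))
    return h
def ext(h):h=h.reshape(-1,2);return np.r_[h.min(0),h.max(0)]
e=lambda m:np.array([np.nonzero(m.any(0))[0].min(),np.nonzero(m.any(1))[0].min(),np.nonzero(m.any(0))[0].max()+1,np.nonzero(m.any(1))[0].max()+1])-.5
c0=np.array([542.5,213.5]);d=np.array([7.2,69.6])
for n,k in(("disc_brass",1),("disc_steel",0),("disc_red",-1)):
    c=np.r_[c0+k*d,32]
    for cam,Pm in((0,Pt),(1,Ps)):
        print(n,cam,"obs",e(obs[n,cam]),"mod full",ext(render(Pm,c,-5.9,-5,5)).round(1),"facehalf",ext(render(Pm,c,-5.9,0,5)).round(1))
for v,Pm in(("top",Pt),("scene",Ps)):
    im=cv2.imread(f"pics/{v}0.png");f=5;x,y,w,hh=(150,130,130,80) if v=="top" else(350,220,160,110)
    cr=cv2.resize(im[y:y+hh,x:x+w],None,fx=f,fy=f,interpolation=cv2.INTER_CUBIC);cr=cv2.convertScaleAbs(cr,alpha=1.7)
    for k in(-1,0,1):
        for xx in(-5,5):
            p=np.array([proj(Pm,q) for q in disc(np.r_[c0+k*d,32],-5.9,xx,xx)])
            p=((p-[x,y]+.5)*f-.5)
            for q in p:cv2.circle(cr,tuple(int(v) for v in q.round()),1,(255,255,0) if xx>0 else(0,255,0),-1)
    cv2.imwrite(f"pics/ov_{v}.png",cr)
E
```

```text
disc_brass 0 obs [168.5 149.5 192.5 161.5] mod full [168.2 149.8 192.8 161.9] facehalf [168.9 149.8 192.8 159.4]
disc_brass 1 obs [449.5 266.5 477.5 287.5] mod full [448.8 266.4 476.4 285.7] facehalf [448.8 268.5 475.7 285.7]
disc_steel 0 obs [205.5 156.5 227.5 168.5] mod full [204.1 157.1 228.4 169.1] facehalf [204.8 157.1 228.4 166.6]
disc_steel 1 obs [410.5 254.5 435.5 272.5] mod full [409.6 253.2 435.8 272. ] facehalf [409.6 255.2 435.  272. ]
disc_red 0 obs [240.5 164.5 263.5 176.5] mod full [240.2 164.5 264.3 176.3] facehalf [240.8 164.5 264.3 173.8]
disc_red 1 obs [373.5 241.5 398.5 260.5] mod full [372.5 240.8 397.5 259.1] facehalf [372.5 242.7 396.6 259.1]
```

```bash
python3 -c "
import cv2,numpy as np
a=cv2.imread('pics/ov_top.png');b=cv2.imread('pics/ov_scene.png');a=cv2.resize(a,(800,int(a.shape[0]*800/a.shape[1])));cv2.imwrite('pics/ov2.png',a)"
```

```text
(no output)
```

View pics/ov2.png

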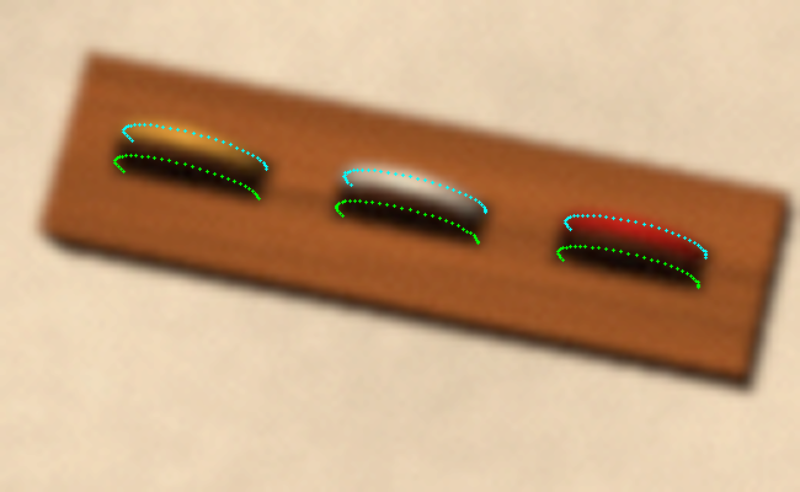

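View pics/ov_scene.png

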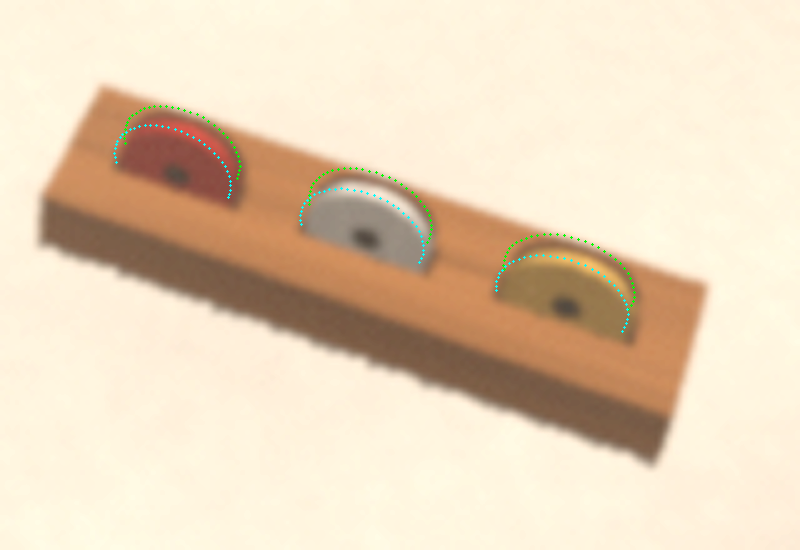

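The overlay fits both views. The brass disc is at about (550, 283, 32) with yaw -5.9. The guide axis is at about (589, -295) with yaw -19.2, and its rim height checks at about 260.

```bash
cat > go.py <<'E'
from h import *
import sys
def go(x,y,z,yaw):
    s=env.state();p=s["ee_pos"];r=np.radians(s["ee_rot"])
    from scipy.spatial.transform import Rotation as Ro
    R=Ro.from_euler("xyz",r).as_matrix();d=R.T@(np.array([x,y,z])-p)
    dy=(yaw-s["ee_rot"][2]+180)%360-180
    print("t",s["time_s"],"pos",p.round(1),s["ee_rot"].round(2),"w",round(s["gripper_width"],1),"F",s["force"].round(1),"q",s["qpos"].round(0))
    print("delta",d.round(1),"spin",round(-np.radians(dy),3))
if __name__=="__main__": go(*map(float,sys.argv[1:5]))
E
python3 go.py 549.9 283 100 84.1
```

```text
t 0.5 pos [ 219.6 -531.4  213.9] [180.     0.    22.45] w 91.4 F [ 0.1 -0.8  0.3] q [-69.  18.  90.  -0.  72.  -1.]
delta [ 616.3 -626.6  113.9] spin -1.076
```

Emit:
apply_moves(
  plan=[
    {"jaw": 0, "delta_pos": [30, -30, 0], "spin": -0.1},
    {"jaw": 0, "delta_pos": [72, -73, 0], "spin": -0.25},
    {"jaw": 0, "delta_pos": [115, -117, 0], "spin": -0.4},
    {"jaw": 0, "delta_pos": [158, -160, 0], "spin": -0.55},
    {"jaw": 0, "delta_pos": [201, -204, 0], "spin": -0.7},
    {"jaw": 0, "delta_pos": [244, -248, 0], "spin": -0.85},
    {"jaw": 0, "delta_pos": [287, -292, 0], "spin": -1.0},
    {"jaw": 0, "delta_pos": [330, -335, 0], "spin": -1.076},
  ],
  squeeze=30,
)

```text
time_s: 1.5
ee_pos: [397.2, -94.0, 214.4]
ee_rot: [179.9, 0.0, 84.3]
force: [0.6, 0.5, 0.2]
gripper_width: 91.0
```

```bash
python3 go.py 549.9 283 100 84.1
```

```text
t 1.5 pos [397.2 -94.  214.4] [1.7991e+02 2.0000e-02 8.4250e+01] w 91.0 F [0.6 0.5 0.2] q [-15.   3. 109.  -0.  68.  -9.]
delta [390.4 114.  114.4] spin 0.003
```

Emit:
apply_moves(
  plan=[
    {"jaw": 0, "delta_pos": [56, 16, 10], "spin": 0},
    {"jaw": 0, "delta_pos": [112, 33, 25], "spin": 0},
    {"jaw": 0, "delta_pos": [168, 49, 40], "spin": 0},
    {"jaw": 0, "delta_pos": [224, 66, 55], "spin": 0},
    {"jaw": 0, "delta_pos": [280, 82, 70], "spin": 0},
    {"jaw": 0, "delta_pos": [336, 98, 90], "spin": 0.003},
    {"jaw": 0, "delta_pos": [390.4, 114, 105], "spin": 0.003},
    {"jaw": 0, "delta_pos": [390.4, 114, 114], "spin": 0.003},
  ],
)

```text
time_s: 2.5
ee_pos: [550.7, 286.4, 98.9]
ee_rot: [179.9, -0.0, 84.3]
force: [-0.8, -0.4, -0.3]
gripper_width: 91.4
```

```bash
python3 go.py 549.9 283 30 84.1; python3 - <<'E'
from h import *
s=cams.grab_frame("scene");t=cams.grab_frame("top")
a=cv2.resize(s[180:330,330:530],None,fx=3,fy=3);b=cv2.resize(t[90:240,120:320],None,fx=3,fy=3)
cv2.imwrite("pics/a1.png",cv2.convertScaleAbs(a[:,:,::-1],alpha=1.6));cv2.imwrite("pics/b1.png",cv2.convertScaleAbs(b[:,:,::-1],alpha=1.6))
E
```

```text
t 2.5 pos [550.7 286.4  98.9] [ 1.799e+02 -2.000e-02  8.430e+01] w 91.4 F [-0.8 -0.4 -0.3] q [26. 27. 93. -0. 60. 32.]
delta [-3.5 -0.6 68.9] spin 0.003
```

View pics/a1.png

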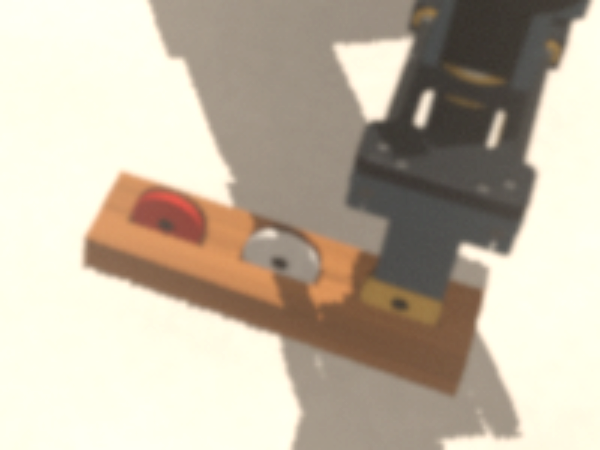

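View pics/b1.png

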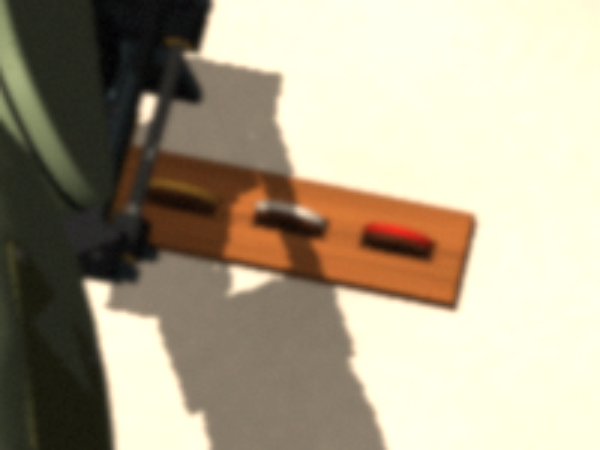

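The gripper straddles the brass disc and is centred on it in both views. I descend and close.

```bash
python3 go.py 549.9 283 30 84.1
```

```text
t 2.6 pos [548.7 282.7  98.8] [-1.7991e+02  1.6000e-01  8.4150e+01] w 91.3 F [-0.8 -1.  -0.2] q [26. 27. 93. -0. 60. 32.]
delta [ 0.6  1.3 68.8] spin 0.001
```

Emit:
apply_moves(
  plan=[
    {"jaw": 0, "delta_pos": [0.5, 1, 20], "spin": 0},
    {"jaw": 0.2, "delta_pos": [0.5, 1, 40], "spin": 0},
    {"jaw": 0.4, "delta_pos": [0.5, 1, 58], "spin": 0},
    {"jaw": 0.5, "delta_pos": [0.5, 1, 68], "spin": 0},
    {"jaw": 0.6, "delta_pos": [0.5, 1, 68.8], "spin": 0},
    {"jaw": 0.7, "delta_pos": [0.5, 1, 68.8], "spin": 0},
    {"jaw": 0.75, "delta_pos": [0.5, 1, 68.8], "spin": 0},
    {"jaw": 0.75, "delta_pos": [0.5, 1, 68.8], "spin": 0},
  ],
  squeeze=30,
)

```text
time_s: 3.6
ee_pos: [549.8, 283.0, 30.5]
ee_rot: [-180.0, 0.1, 84.2]
force: [-0.2, 0.7, -0.1]
gripper_width: 24.7
```

```bash
python3 go.py 549.9 283 30 84.1;  python3 - <<'E'
from h import *
s=cams.grab_frame("scene")
a=cv2.resize(s[180:330,330:530],None,fx=3,fy=3)
cv2.imwrite("pics/a2.png",cv2.convertScaleAbs(a[:,:,::-1],alpha=1.6))
E
```

```text
t 3.6 pos [549.8 283.   30.5] [-1.7995e+02  1.3000e-01  8.4150e+01] w 24.7 F [-0.2  0.7 -0.1] q [26. 31. 97. -0. 52. 32.]
delta [-0.   0.1  0.5] spin 0.001
```

View pics/a2.png

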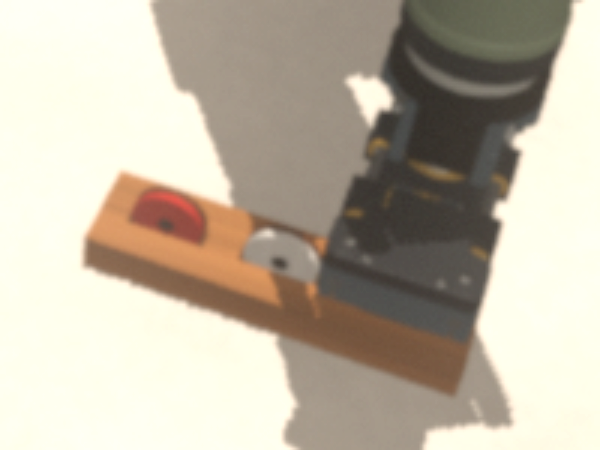

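The fingers stand around the brass disc, and steel and red are untouched. Now the full close.

Emit:
apply_moves(
  plan=[
    {"jaw": 0.8, "delta_pos": [0, 0, 0], "spin": 0},
    {"jaw": 0.84, "delta_pos": [0, 0, 0], "spin": 0},
    {"jaw": 0.88, "delta_pos": [0, 0, 0], "spin": 0},
    {"jaw": 1, "delta_pos": [0, 0, 0], "spin": 0},
    {"jaw": 1, "delta_pos": [0, 0, 0], "spin": 0},
    {"jaw": 1, "delta_pos": [0, 0, 0], "spin": 0},
    {"jaw": 1, "delta_pos": [0, 0, -4], "spin": 0},
    {"jaw": 1, "delta_pos": [0, 0, -8], "spin": 0},
  ],
  squeeze=30,
)

```text
time_s: 4.65
ee_pos: [550.1, 283.0, 38.5]
ee_rot: [-180.0, 0.1, 84.2]
force: [2.7, -0.7, -1.8]
gripper_width: 9.9
```

```bash
python3 go.py 549.9 283 300 84.1
```

```text
t 4.65 pos [550.1 283.   38.5] [-1.7997e+02  1.3000e-01  8.4150e+01] w 9.9 F [ 2.7 -0.7 -1.8] q [26. 31. 97. -0. 53. 32.]
delta [  -0.6   -0.3 -261.5] spin 0.001
```

Gripped at a width of 9.9 mm. Lifting to about 305 mm.

Emit:
apply_moves(
  plan=[
    {"jaw": 1, "delta_pos": [0, 0, -15], "spin": 0},
    {"jaw": 1, "delta_pos": [0, 0, -45], "spin": 0},
    {"jaw": 1, "delta_pos": [0, 0, -90], "spin": 0},
    {"jaw": 1, "delta_pos": [0, 0, -140], "spin": 0},
    {"jaw": 1, "delta_pos": [0, 0, -190], "spin": 0},
    {"jaw": 1, "delta_pos": [0, 0, -235], "spin": 0},
    {"jaw": 1, "delta_pos": [0, 0, -265], "spin": 0},
    {"jaw": 1, "delta_pos": [0, 0, -275], "spin": 0},
  ],
)

```text
time_s: 5.65
ee_pos: [549.7, 283.8, 316.6]
ee_rot: [179.9, 0.0, 84.2]
force: [-0.4, 0.4, -1.1]
gripper_width: 9.9
```

```bash
python3 go.py 588.8 -295.4 315 70.8;  python3 - <<'E'
from h import *
s=cams.grab_frame("scene");t=cams.grab_frame("top")
a=cv2.resize(s[50:330,330:610],None,fx=2,fy=2)
cv2.imwrite("pics/a3.png",cv2.convertScaleAbs(a[:,:,::-1],alpha=1.6))
cv2.imwrite("pics/b3.png",cv2.convertScaleAbs(t[:,:,::-1],alpha=1.6))
E
```

```text
t 5.65 pos [549.7 283.8 316.6] [1.7991e+02 1.0000e-02 8.4170e+01] w 9.9 F [-0.4  0.4 -1.1] q [26. 20. 73. -0. 87. 32.]
delta [-572.3   97.7    1.8] spin 0.233
```

View pics/a3.png

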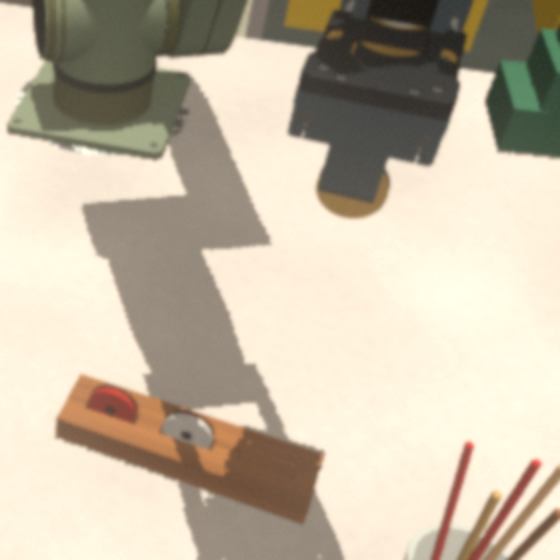

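View pics/b3.png

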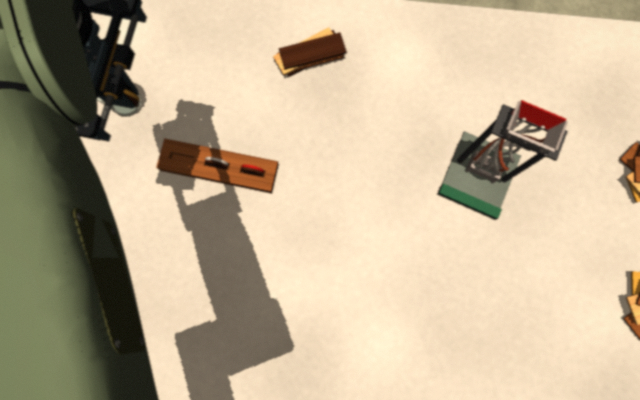

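Brass is held upright with its brass face outward, and steel and red are still in the rack. Carrying it to the guide.

Emit:
apply_moves(
  plan=[
    {"jaw": 1, "delta_pos": [-25, 4, 0], "spin": 0.02},
    {"jaw": 1, "delta_pos": [-75, 13, 0], "spin": 0.05},
    {"jaw": 1, "delta_pos": [-130, 22, 0], "spin": 0.09},
    {"jaw": 1, "delta_pos": [-190, 32, 0], "spin": 0.12},
    {"jaw": 1, "delta_pos": [-250, 43, 0], "spin": 0.15},
    {"jaw": 1, "delta_pos": [-310, 53, 0], "spin": 0.18},
    {"jaw": 1, "delta_pos": [-370, 63, 0], "spin": 0.21},
    {"jaw": 1, "delta_pos": [-425, 73, 0], "spin": 0.233},
  ],
)

```text
time_s: 6.75
ee_pos: [577.9, -148.2, 313.1]
ee_rot: [-179.8, 0.1, 70.8]
force: [-0.2, 0.3, -0.8]
gripper_width: 9.9
```

```bash
python3 go.py 588.8 -295.4 315 70.8
```

```text
t 6.75 pos [ 577.9 -148.2  313.1] [-1.7975e+02  9.0000e-02  7.0750e+01] w 9.9 F [-0.2  0.3 -0.8] q [-15.  18.  76.  -0.  86.   4.]
delta [-135.4   58.8   -1.9] spin -0.001
```

Emit:
apply_moves(
  plan=[
    {"jaw": 1, "delta_pos": [-30, 13, -1], "spin": 0},
    {"jaw": 1, "delta_pos": [-65, 28, -1], "spin": 0},
    {"jaw": 1, "delta_pos": [-100, 43, -1], "spin": 0},
    {"jaw": 1, "delta_pos": [-122, 53, -1], "spin": 0},
    {"jaw": 1, "delta_pos": [-132, 57.5, -1], "spin": 0},
    {"jaw": 1, "delta_pos": [-135.4, 58.8, -1], "spin": 0},
    {"jaw": 1, "delta_pos": [-135.4, 58.8, -1], "spin": 0},
    {"jaw": 1, "delta_pos": [-135.4, 58.8, -1], "spin": 0},
  ],
)

```text
time_s: 7.75
ee_pos: [588.9, -294.4, 314.4]
ee_rot: [-179.8, 0.1, 70.8]
force: [0.9, 0.1, -1.1]
gripper_width: 9.9
```

```bash
python3 - <<'E'
from h import *
s=cams.grab_frame("scene");t=cams.grab_frame("top")
a=cv2.resize(s[40:280,60:260],None,fx=3,fy=2.4)
a=cv2.resize(s[40:240,60:260],None,fx=3,fy=3)
cv2.imwrite("pics/a4.png",cv2.convertScaleAbs(a[:,:,::-1],alpha=1.6))
b=cv2.resize(t[50:250,380:640],None,fx=3,fy=3)
cv2.imwrite("pics/b4.png",cv2.convertScaleAbs(b[:,:,::-1],alpha=1.6))
E
python3 go.py 588.8 -295.4 266 70.8
```

```text
t 7.85 pos [ 588.9 -294.6  314.3] [-1.7977e+02  8.0000e-02  7.0810e+01] w 9.8 F [ 0.1  0.2 -0.9] q [-28.  24.  66.  -0.  90.  -8.]
delta [-0.7  0.4 48.3] spin 0.0
```

View pics/a4.png

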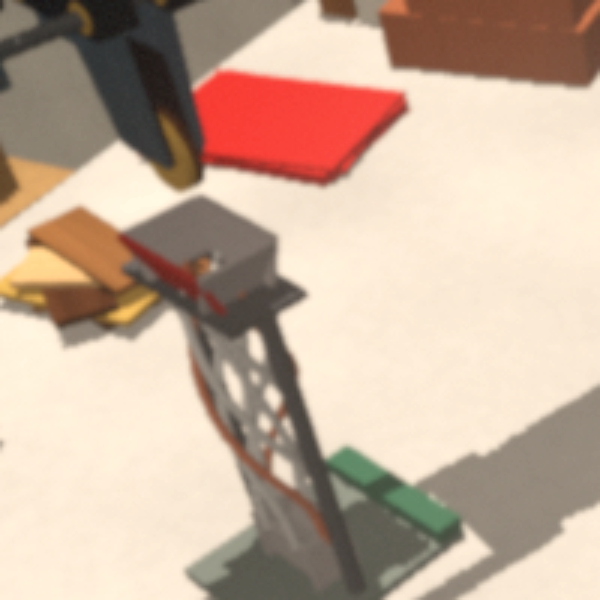

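View pics/b4.png

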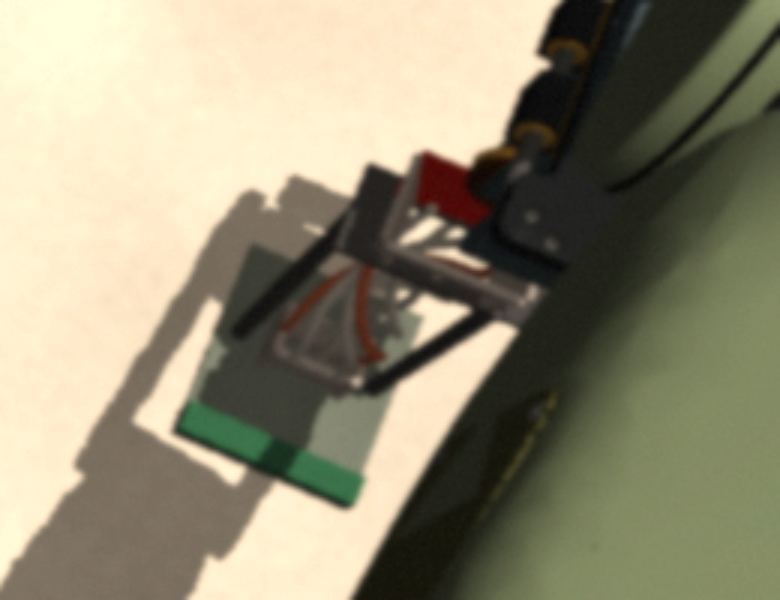

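The disc hangs above the funnel, its lowest point at about (120,102) in the scene view and its brass side at the red lip. I check this against the projection.

```bash
python3 - <<'E'
from h import *
y=np.radians(-19.2);c=np.array([588.9,-294.6,0]);ax=np.array([np.cos(y),np.sin(y),0]);l=np.array([-np.sin(y),np.cos(y),0])
s=cams.grab_frame("scene");a=cv2.resize(s[40:190,60:210],None,fx=5,fy=5,interpolation=cv2.INTER_CUBIC)[:,:,::-1];a=cv2.convertScaleAbs(a,alpha=1.6)
def dot(p,col):
    q=((proj(Ps,p)-[60,40]+.5)*5-.5).round().astype(int);cv2.circle(a,tuple(map(int,q)),2,col,-1)
for x in(-5,5):
    for t in np.linspace(0,2*np.pi,60): dot(c+[0,0,314.3+2+22*np.sin(t)]+22*np.cos(t)*l+x*ax,(255,255,0) if x>0 else(0,255,0))
g=np.array([588.8,-295.4,0])
for u in(-1,1):
    for v in np.linspace(-1,1,25):
        dot(g+[0,0,263]+24*u*ax+35*v*l,(255,0,255));dot(g+[0,0,263]+24*v*ax+35*u*l,(255,0,255))
cv2.imwrite("pics/a5.png",a[:600])
E
```

```text
(no output)
```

View pics/a5.png

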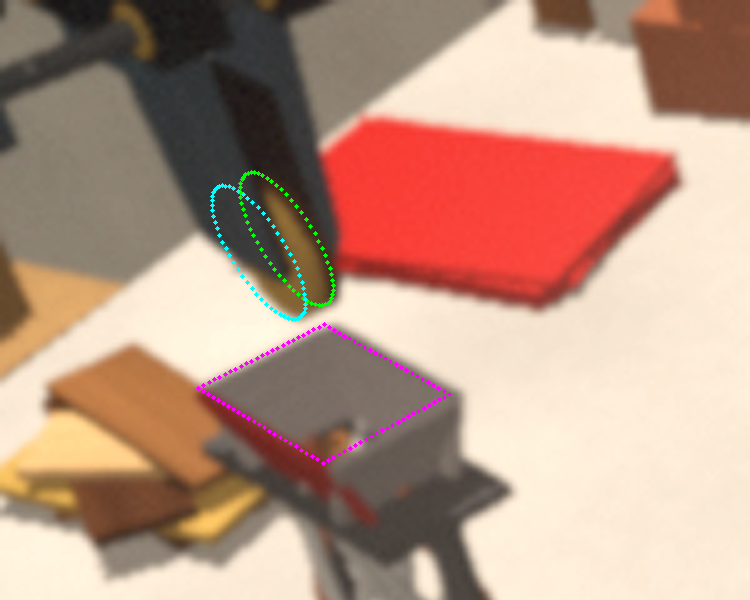

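Disc and rim projections both fit within about 1 mm. Descending until the fingertips stand just above the rim.

Emit:
apply_moves(
  plan=[
    {"jaw": 1, "delta_pos": [-0.7, 0.4, 8], "spin": 0},
    {"jaw": 1, "delta_pos": [-0.7, 0.4, 20], "spin": 0},
    {"jaw": 1, "delta_pos": [-0.7, 0.4, 32], "spin": 0},
    {"jaw": 1, "delta_pos": [-0.7, 0.4, 42], "spin": 0},
    {"jaw": 1, "delta_pos": [-0.7, 0.4, 48], "spin": 0},
    {"jaw": 1, "delta_pos": [-0.7, 0.4, 49], "spin": 0},
    {"jaw": 1, "delta_pos": [-0.7, 0.4, 49], "spin": 0},
    {"jaw": 1, "delta_pos": [-0.7, 0.4, 49], "spin": 0},
  ],
)

```text
time_s: 8.9
ee_pos: [589.0, -295.7, 265.8]
ee_rot: [-179.8, 0.1, 70.8]
force: [-0.1, -0.4, -0.3]
gripper_width: 10.0
```

```bash
python3 - <<'E'
from h import *
s=cams.grab_frame("scene")
a=cv2.resize(s[60:210,60:210],None,fx=4,fy=4)
cv2.imwrite("pics/a6.png",cv2.convertScaleAbs(a[:,:,::-1],alpha=1.6))
E
python3 go.py 588.8 -295.4 266 70.8
```

```text
t 8.95 pos [ 589.  -295.7  265.8] [-1.7982e+02  9.0000e-02  7.0800e+01] w 9.4 F [ 0.6 -0.1 -1.7] q [-28.  25.  72.  -0.  83.  -8.]
delta [ 0.2 -0.3 -0.2] spin -0.0
```

View pics/a6.png

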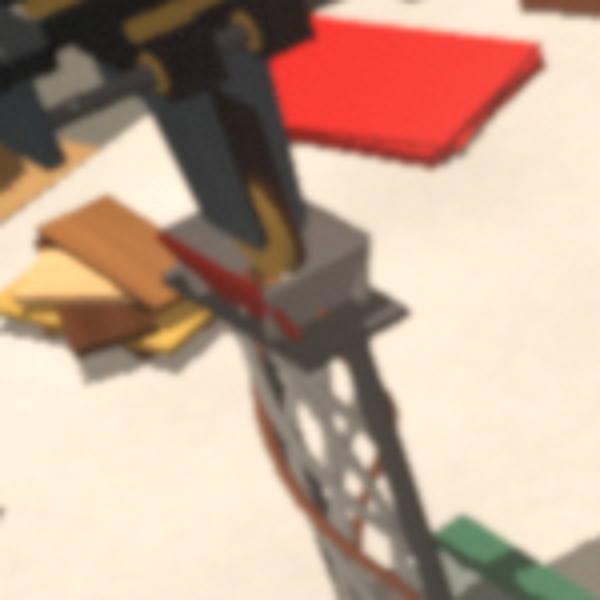

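The lower half of the disc is in the funnel, centred, with no contact force. Releasing.

Emit:
apply_moves(
  plan=[
    {"jaw": 0.85, "delta_pos": [0, 0, 0], "spin": 0},
    {"jaw": 0.8, "delta_pos": [0, 0, 0], "spin": 0},
    {"jaw": 0.75, "delta_pos": [0, 0, 0], "spin": 0},
    {"jaw": 0.7, "delta_pos": [0, 0, 0], "spin": 0},
    {"jaw": 0.7, "delta_pos": [0, 0, 0], "spin": 0},
    {"jaw": 0.7, "delta_pos": [0, 0, 0], "spin": 0},
    {"jaw": 0.7, "delta_pos": [0, 0, 0], "spin": 0},
    {"jaw": 0.7, "delta_pos": [0, 0, 0], "spin": 0},
  ],
)

```text
time_s: 9.95
ee_pos: [589.0, -295.7, 265.8]
ee_rot: [-179.8, 0.1, 70.8]
force: [0.5, -0.0, -0.6]
gripper_width: 27.5
```

```bash
python3 - <<'E'
from h import *
s=cams.grab_frame("scene");t=cams.grab_frame("top")
a=cv2.resize(s[80:280,60:260],None,fx=3,fy=3)
cv2.imwrite("pics/a7.png",cv2.convertScaleAbs(a[:,:,::-1],alpha=1.6))
b=cv2.resize(t[80:230,420:570],None,fx=4,fy=4)
cv2.imwrite("pics/b7.png",cv2.convertScaleAbs(b[:,:,::-1],alpha=1.8))
E
python3 go.py 588.8 -295.4 266 70.8
```

```text
t 10.05 pos [ 589.  -295.7  265.8] [-1.7982e+02  9.0000e-02  7.0790e+01] w 27.7 F [-0.6 -0.4  0.8] q [-28.  25.  72.  -0.  83.  -8.]
delta [ 0.2 -0.3 -0.2] spin -0.0
```

View pics/a7.png

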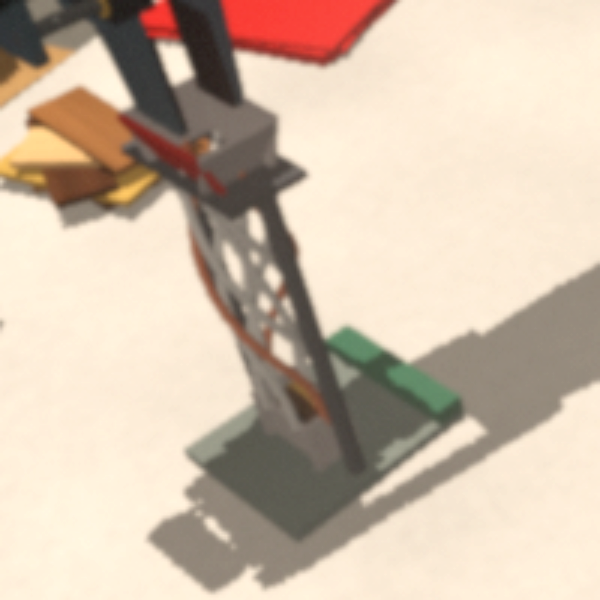

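View pics/b7.png

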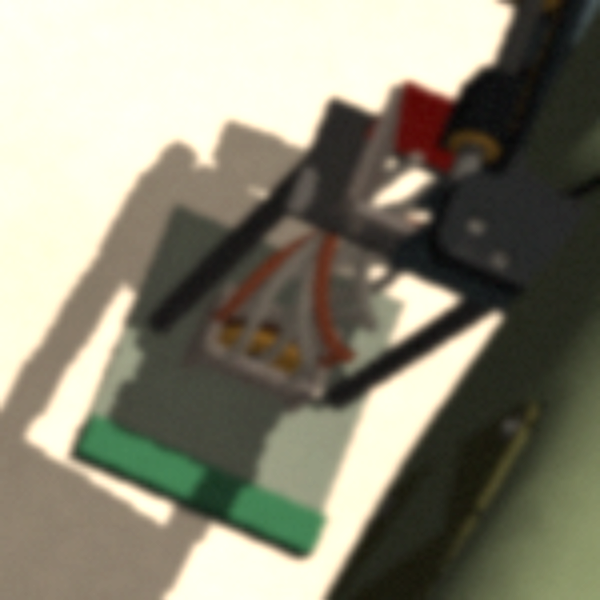

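The disc dropped into the catch. From the robot's side brass shows behind the bars (top crop 230-300, 330-360), so brass faces green. I raise the arm clear and check.

Emit:
apply_moves(
  plan=[
    {"jaw": 0.7, "delta_pos": [0, 0, -10], "spin": 0},
    {"jaw": 0.7, "delta_pos": [0, 0, -30], "spin": 0},
    {"jaw": 0.7, "delta_pos": [0, 0, -55], "spin": 0},
    {"jaw": 0.7, "delta_pos": [40, 0, -80], "spin": 0},
    {"jaw": 0.7, "delta_pos": [90, 0, -80], "spin": 0},
    {"jaw": 0.7, "delta_pos": [140, 0, -80], "spin": 0},
    {"jaw": 0.7, "delta_pos": [170, 0, -80], "spin": 0},
    {"jaw": 0.7, "delta_pos": [180, 0, -80], "spin": 0},
  ],
)

```text
time_s: 11.05
ee_pos: [649.0, -124.1, 346.2]
ee_rot: [-179.9, 0.1, 70.9]
force: [0.0, -0.7, 0.1]
gripper_width: 27.4
```

```bash
python3 - <<'E'
from ov import *
res={}
for n,P_ in(("scene",Ps),("top",Pt)):
    im=cams.grab_frame(n)
    for t in("disc_brass","disc_steel","disc_red"):
        for d in spotter.masks_of(n,t)[:2]:
            ys,xs=np.nonzero(d["region"]);print(n,t,d["confidence"],d["extent"],xs.mean().round(1),ys.mean().round(1))
    x,y=(80,100) if n=="scene" else(430,100)
    a=cv2.resize(im[y:y+150,x:x+150],None,fx=4,fy=4,interpolation=cv2.INTER_CUBIC)[:,:,::-1];a=cv2.convertScaleAbs(a,alpha=2);o=a.copy()
    yw=np.radians(-19.2);ax=np.array([np.cos(yw),np.sin(yw),0]);l=np.array([-np.sin(yw),np.cos(yw),0])
    for xx in(-5,5):
        for t in np.linspace(0,2*np.pi,60):
            p=np.array([588.8,-295.4,30+22*np.sin(t)])+22*np.cos(t)*l+xx*ax
            q=((proj(P_,p)-[x,y]+.5)*4-.5).round().astype(int);cv2.circle(o,tuple(map(int,q)),1,(255,255,0) if xx>0 else(0,255,0),-1)
    cv2.imwrite(f"pics/f_{n}.png",o)
    print(n,[proj(P_,np.r_[542.5+k*7.2,213.5+k*69.6,45]).round(1) for k in(0,-1)])
E
```

```text
scene disc_brass 0.51 [155.4, 207.3, 163.8, 223.9] 159.6 213.7
scene disc_steel 0.85 [411.2, 253.3, 434.0, 274.8] 423.8 264.0
scene disc_red 0.82 [375.2, 245.1, 399.8, 259.9] 386.1 251.1
scene [array([423.6, 259.5]), array([385.4, 246.9])]
top disc_steel 0.5 [207.7, 158.3, 226.4, 171.6] 216.5 162.7
top disc_red 0.56 [240.8, 165.9, 265.3, 177.2] 252.3 170.0
top [array([215. , 161.7]), array([251.4, 169.1])]
```

View pics/f_scene.png

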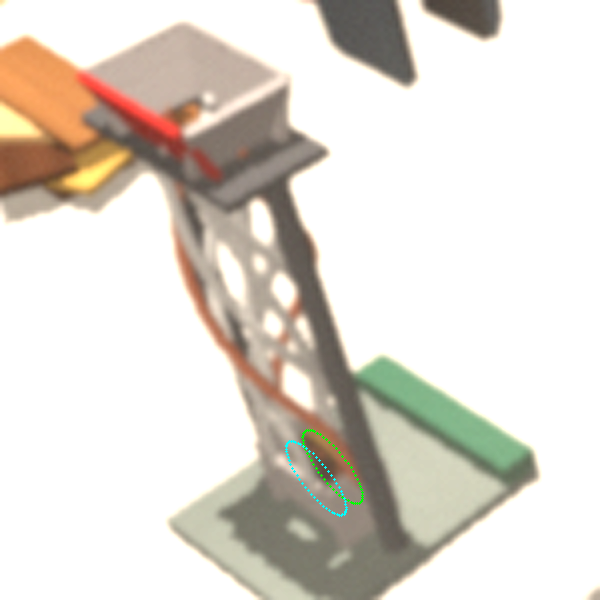

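View pics/f_top.png

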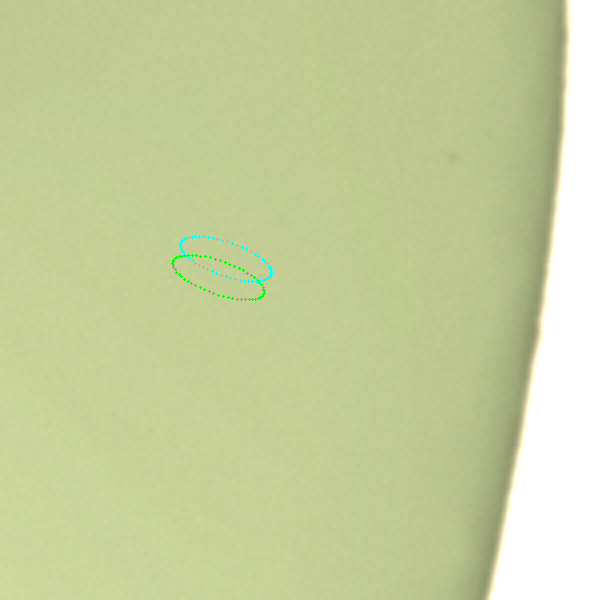

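The arm blocks the top view, so I move it further aside.

Emit:
apply_moves(
  plan=[
    {"jaw": 0.7, "delta_pos": [40, 0, 0], "spin": 0},
    {"jaw": 0.7, "delta_pos": [95, -10, 0], "spin": 0},
    {"jaw": 0.7, "delta_pos": [150, -20, 0], "spin": 0},
    {"jaw": 0.7, "delta_pos": [205, -40, 0], "spin": 0},
    {"jaw": 0.7, "delta_pos": [260, -60, 0], "spin": 0},
    {"jaw": 0.7, "delta_pos": [300, -80, 0], "spin": 0},
    {"jaw": 0.7, "delta_pos": [320, -80, 0], "spin": 0},
    {"jaw": 0.7, "delta_pos": [320, -80, 0], "spin": 0},
  ],
)

```text
time_s: 12.45
ee_pos: [678.5, 202.4, 344.6]
ee_rot: [-179.8, 0.1, 70.8]
force: [0.2, -0.3, -1.4]
gripper_width: 27.0
```

```bash
python3 - <<'E'
from ov import *
for n,P_ in(("scene",Ps),("top",Pt)):
    im=cams.grab_frame(n)
    x,y=(120,180) if n=="scene" else(445,120)
    a=cv2.resize(im[y:y+80,x:x+90],None,fx=7,fy=7,interpolation=cv2.INTER_CUBIC)[:,:,::-1];a=cv2.convertScaleAbs(a,alpha=2 if n=="scene" else 3);o=a.copy()
    yw=np.radians(-19.2);ax=np.array([np.cos(yw),np.sin(yw),0]);l=np.array([-np.sin(yw),np.cos(yw),0])
    for xx in(-5,5):
        for t in np.linspace(0,2*np.pi,60):
            p=np.array([588.8,-295.4,30+22*np.sin(t)])+22*np.cos(t)*l+xx*ax
            q=((proj(P_,p)-[x,y]+.5)*7-.5).round().astype(int);cv2.circle(o,tuple(map(int,q)),1,(255,255,0) if xx>0 else(0,255,0),-1)
    cv2.imwrite(f"pics/g_{n}.png",o);cv2.imwrite(f"pics/gr_{n}.png",a)
    for d in spotter.masks_of(n,"disc_brass")[:2]:
        ys,xs=np.nonzero(d["region"]);print(n,d["confidence"],d["extent"],xs.mean().round(1),ys.mean().round(1))
o=np.hstack([cv2.resize(cv2.imread(f"pics/{p}_{n}.png"),(400,355)) for p,n in(("g","scene"),("gr","scene"))])
o2=np.hstack([cv2.resize(cv2.imread(f"pics/{p}_{n}.png"),(400,355)) for p,n in(("g","top"),("gr","top"))])
cv2.imwrite("pics/h1.png",o);cv2.imwrite("pics/h2.png",o2)
E
```

```text
scene 0.58 [157.9, 206.4, 161.3, 219.4] 159.6 214.1
```

View pics/h1.png

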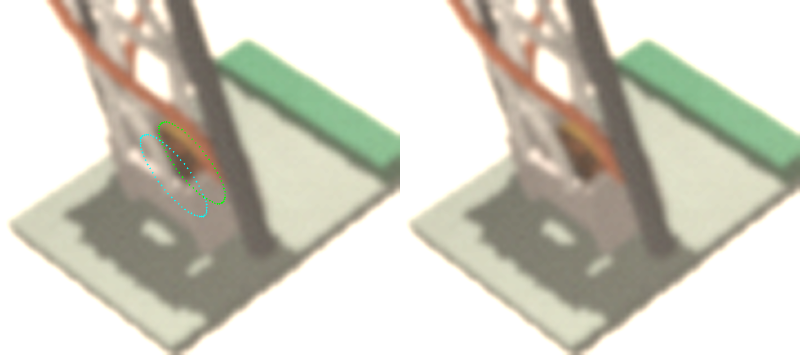

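View pics/h2.png

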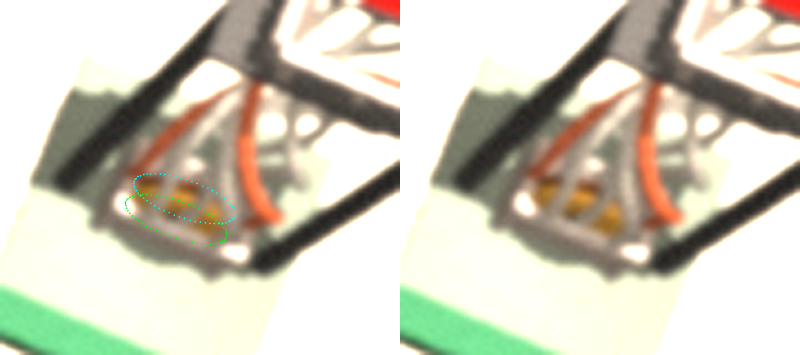

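The pictures fit a disc standing on the catch floor (centre height 30): brass towards green, wood towards the far side. Steel and red have not moved. Handing in.

```bash
python3 -c "
from workcell import env
print(env.job_done(), env.state()['time_s'])"
```

```text
the job is handed in; nothing more can be done
the job is handed in; nothing more can be done
```

I gripped the brass-faced disc in the rack with the jaws across its 10 mm thickness. I lifted it, carried it to the guide and released it half inside the funnel with its brass face at the red lip. Then I moved the arm clear and handed the job in shortly after 12.5 s on the robot's clock; no verdict was reported.

**Last checks:**
- **Brass disc:** in both views the picture fits a disc standing on edge on the catch floor (centre about 30 mm up), with brass towards the green edge and wood on the far side. I compared against a projected outline, good to about 3 mm.
- **Steel and red discs:** before the last sideways move of the empty arm, their masks were within about 0.4 px (1 mm) of where they started. The arm stayed about 345 mm up after that.
- **Forces:** wrist force readings stayed within about 3 N at every check, and the arm was clear of everything at the end.

**Checks that failed or disagreed:**
- **Top view of the brass disc:** the spotter did not report the brass disc in the top view at the end, because the guide bars partly cover it. In the scene view it was found only with confidence 0.5 to 0.6. The final pose therefore rests on the overlay in both pictures.
- **Funnel rim corner:** one corner triangulated 14 mm too low, because I picked the wrong point in the scene picture. I placed the guide from the other corners and the green edge.

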